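# Grade chestnuts with a hand sieve

### The arm

A 6-joint arm with a two-finger parallel gripper is mounted at the origin on the work surface. World frame = base frame: x ahead of the robot, y to its left, z up, the work surface at z = 0. Lengths are in mm, angles in rad, forces in N, time in s.
With the tool pointing down it reaches from about 250 to 775 mm from the base axis. Payload 4 kg.
Tool frame: the origin (TCP) lies at the very end of the fingers, on their centre line; the grasp point (between the pads) lies 19 mm behind it; z points along the fingers, y is the line along which they close (so a half turn about z gives the same grasp; the last joint's range is limited). The gripper opens to 85 mm and grips with 20 to 120 N. Pads are 22 mm wide; open, the fingers measure 114 mm over their backs; the gripper's body (76 mm by 85 mm) begins 54 mm behind the grasp point. The pads swing forward as they close: fully open they stand 13 mm farther back than shut.
Start: joints at [1.189, 0.087, 1.371, -0, 1.684, -0.103], TCP at [151.371, 528.779, 205.341] pointing down, gripper open.
Joint ranges: [-3.1, 3.1], [-0.76, 2.03], [0.27, 2.55], [-1.08, 4.22], [0.17, 2.65], [-2.57, 2.57]. Speed limits (rad/s): [2.79, 2.79, 3.14, 3.14, 3.14, 3.14].

### API

Orientations are given as [roll, pitch, yaw] about the fixed x, y, z axes, in that order (R = Rz(yaw) Ry(pitch) Rx(roll)).
In Python, from station import observe, snapshot, calibration, job_done gives the robot as it stands.
- The arm moves only by the tool carry_out, never from a script. Its argument "plan" is a list of rows, each a list of 2 entries, a list of its own where there are three numbers: the shift along the tool's x, y, z in cm, then the turn, a rotation vector about the tool's x, y, z in degrees. A call has exactly 10 rows; each row shifts and turns the commanded pose from where the row before left it, along the tool's axes as they then stand; what a row does not reach is not made up. A row lasts 1/12 s, in which the tool goes at most 41.7 mm and 7.16 degrees, less where a joint would pass 70% of its speed; a pose out of reach is approached as far as the arm can. A call is refused whole if a number of a shift passes 4.17 or a number of a turn 7.16, either way. A call with a gripper value outside its range is refused whole. "jaw" is the gripper's target within -1 to 1 (fully open at 1, half-way at 0, shut at -1), set as the call begins (left out, the last holds). The fingers move at their own pace and stop on an object; "newtons" is the grip in N (left out, the last holds). Time passes only in rows, so rows that do not move let the fingers close, or fill a call up. It gives the time, the measured TCP pose, the force, the opening and the grip force at its end, in the units of the state.
- observe(): the state, without advancing time (a new reading comes with each control period).
- snapshot(name): name is "scene" or "top" or "wrist"; returns (picture, depth): 400x640x3 uint8, red, green, blue; 400x640 float32, mm along the optical axis (not along the pixel's ray), 0 where there is no reading.
- calibration(name): a dict with "intrinsics" (3x3 intrinsics, pixels), "rvec" (rotation vector, rad) and "tvec" (3), from world to camera coordinates, as OpenCV has them. Camera axes: x right, y down, z forward; pixel columns grow to the right and rows downward; lengths in mm; the calibration is good to about 2 mm. A picture is of the moment at which its call begins: read the wrist's pose just before it. calibration takes no time and is no camera call; for the wrist camera it gives the pose at the moment of the call.
- job_done(): hands the job in; it is judged then, once.
The state is a dict: "t": time; "qpos": joint angles; "qd": joint speeds; "tau": joint torques, N m; "tcp_pos": TCP position; "tcp_rot": TCP orientation; "force": force on the tool from outside, world axes, zero at the start; "torque": the same for the moment, N m; "opening": opening from 0.0 (shut) to 1.0 (fully open); "grip_force": force on a finger pad.
Only numpy, scipy, OpenCV 4.12 (cv2) and the standard library are available. Lean on these libraries where they do the work, as an engineer would, in place of code of your own. Each camera call takes 0.05 s, during which the arm holds its last target. There are 200 camera calls.

### The job

Grade the chestnuts for roasting: lift the sieve off the wooden board by its handle, carry it level and steadily until it is over the roasting tin so that no chestnut drops on the way, and there, holding it over the tin, shake it side to side until all six small chestnuts have fallen through into the tin and only the three large ones are left in the sieve. Then set the sieve down gently and flat on the wooden board with the large ones in it and let go. Keep the sieve upright throughout and leave the tin, the canister and the pepper mill where they are.

Things in the scene. Friction and masses are not known exactly. Their poses are not given: they have to be found in the camera images.
- sieve: Loose square hand sieve of bright steel, 0.25 to 0.35 kg: 174 mm square outside, 46 mm high, walls and floor 3 mm thick. Origin: centre of the underside; z up; the handle points along -x; a small wire lug stands out 20 mm at the rim on the +x side. Held by the handle it may sag a little in the fingers; its pose is not reported while held.
- sieve_floor (a point): Centre of the sieve's floor, on its upper face. The floor has staggered rows of 30 mm square holes. Between the rows run unbroken 12 mm wide bars along the sieve's x, at y = 0, +-42 and +-84 mm; a small chestnut resting on a bar drops into a hole once it has slid off along the sieve's y; it passes with 3 mm to spare each side, so some catch and need more shaking. Axes as the sieve's.
- sieve_grip (a point): Where to hold the handle: middle of its section, 125 mm from the sieve's centre along -x and 33 mm above its underside (51 mm above the counter at the start). The handle is a straight level black bar 16 mm wide (along the sieve's y), 24 mm tall, reaching from 95 to 215 mm from the centre. A squeeze of 40 to 60 N holds it; clamped over 100 N it may buzz. Axes as the sieve's.
- tin: Loose dark steel roasting tin, open on top, 1.1 kg: 260 mm (x) by 320 mm (y) outside, 55 mm high, walls and floor 3 mm. Origin: centre of the underside, on the counter.
- board: Fixed pale wooden chopping board, 300 mm (x) by 240 mm (y), 18 mm thick; the sieve starts on it. Origin: centre of the underside, on the counter.
- small0: Small chestnut, glossy brown, a dome with one flat side: 24 mm across, 17 mm high, about 11 g; it starts flat side down in the sieve on the solid steel between the holes and slides there easily (dry shell on polished steel, friction about 0.35). Origin: centre of its flat side, z towards the dome's top
- small1: Small chestnut, glossy brown, a dome with one flat side: 24 mm across, 17 mm high, about 11 g; it starts flat side down in the sieve on the solid steel between the holes and slides there easily (dry shell on polished steel, friction about 0.35). Origin: centre of its flat side, z towards the dome's top
- small2: Small chestnut, glossy brown, a dome with one flat side: 24 mm across, 17 mm high, about 11 g; it starts flat side down in the sieve on the solid steel between the holes and slides there easily (dry shell on polished steel, friction about 0.35). Origin: centre of its flat side, z towards the dome's top
- small3: Small chestnut, glossy brown, a dome with one flat side: 24 mm across, 17 mm high, about 11 g; it starts flat side down in the sieve on the solid steel between the holes and slides there easily (dry shell on polished steel, friction about 0.35). Origin: centre of its flat side, z towards the dome's top
- small4: Small chestnut, glossy brown, a dome with one flat side: 24 mm across, 17 mm high, about 11 g; it starts flat side down in the sieve on the solid steel between the holes and slides there easily (dry shell on polished steel, friction about 0.35). Origin: centre of its flat side, z towards the dome's top
- small5: Small chestnut, glossy brown, a dome with one flat side: 24 mm across, 17 mm high, about 11 g; it starts flat side down in the sieve on the solid steel between the holes and slides there easily (dry shell on polished steel, friction about 0.35). Origin: centre of its flat side, z towards the dome's top
- large0: Large chestnut, glossy brown, a dome with one flat side: 38 mm across, 28 mm high, about 22 g; it starts flat side down in the sieve on the solid steel between the holes and slides there easily (dry shell on polished steel, friction about 0.35). Origin: centre of its flat side, z towards the dome's top
- large1: Large chestnut, glossy brown, a dome with one flat side: 38 mm across, 28 mm high, about 22 g; it starts flat side down in the sieve on the solid steel between the holes and slides there easily (dry shell on polished steel, friction about 0.35). Origin: centre of its flat side, z towards the dome's top
- large2: Large chestnut, glossy brown, a dome with one flat side: 38 mm across, 28 mm high, about 22 g; it starts flat side down in the sieve on the solid steel between the holes and slides there easily (dry shell on polished steel, friction about 0.35). Origin: centre of its flat side, z towards the dome's top
- canister: Bystander: small lidded green ceramic canister, 76 mm across, 88 mm high, on the counter just beyond the work. Origin: centre of its underside.
- mill: Bystander: turned wooden pepper mill, 48 mm across, 118 mm high, beside the canister. Origin: centre of its underside.
There are look-alikes about, which are no part of the job. Leave any blue or orange look-alike of the large0 alone.

How it is judged (in metres and radians):
On the way, in this order (a step that is already met when the one before it is completed fails the run):
1. the sieve is held over the roasting tin with all nine chestnuts still in it (x of sieve in the frame of tin between -0.075 and 0.075 m and y of sieve in the frame of tin between -0.105 and 0.105 m and z of sieve in the frame of tin between 0.025 and 0.3 m and contact force between the fingers and sieve above 1 N and x of small0 in the frame of sieve between -0.087 and 0.087 m and y of small0 in the frame of sieve between -0.087 and 0.087 m and z of small0 in the frame of sieve between -0.003 and 0.05 m and x of small1 in the frame of sieve between -0.087 and 0.087 m and y of small1 in the frame of sieve between -0.087 and 0.087 m and z of small1 in the frame of sieve between -0.003 and 0.05 m and x of small2 in the frame of sieve between -0.087 and 0.087 m and y of small2 in the frame of sieve between -0.087 and 0.087 m and z of small2 in the frame of sieve between -0.003 and 0.05 m and x of small3 in the frame of sieve between -0.087 and 0.087 m and y of small3 in the frame of sieve between -0.087 and 0.087 m and z of small3 in the frame of sieve between -0.003 and 0.05 m and x of small4 in the frame of sieve between -0.087 and 0.087 m and y of small4 in the frame of sieve between -0.087 and 0.087 m and z of small4 in the frame of sieve between -0.003 and 0.05 m and x of small5 in the frame of sieve between -0.087 and 0.087 m and y of small5 in the frame of sieve between -0.087 and 0.087 m and z of small5 in the frame of sieve between -0.003 and 0.05 m and x of large0 in the frame of sieve between -0.087 and 0.087 m and y of large0 in the frame of sieve between -0.087 and 0.087 m and z of large0 in the frame of sieve between -0.006 and 0.05 m and x of large1 in the frame of sieve between -0.087 and 0.087 m and y of large1 in the frame of sieve between -0.087 and 0.087 m and z of large1 in the frame of sieve between -0.006 and 0.05 m and x of large2 in the frame of sieve between -0.087 and 0.087 m and y of large2 in the frame of sieve between -0.087 and 0.087 m and z of large2 in the frame of sieve between -0.006 and 0.05 m), for 0.2 s.
2. with the sieve still held over the tin, all six small chestnuts lie in the tin and the three large ones are in the sieve (x of sieve in the frame of tin between -0.075 and 0.075 m and y of sieve in the frame of tin between -0.105 and 0.105 m and z of sieve in the frame of tin between 0.025 and 0.3 m and contact force between the fingers and sieve above 1 N and x of small0 in the frame of tin between -0.128 and 0.128 m and y of small0 in the frame of tin between -0.158 and 0.158 m and z of small0 in the frame of tin between -0.002 and 0.04 m and x of small1 in the frame of tin between -0.128 and 0.128 m and y of small1 in the frame of tin between -0.158 and 0.158 m and z of small1 in the frame of tin between -0.002 and 0.04 m and x of small2 in the frame of tin between -0.128 and 0.128 m and y of small2 in the frame of tin between -0.158 and 0.158 m and z of small2 in the frame of tin between -0.002 and 0.04 m and x of small3 in the frame of tin between -0.128 and 0.128 m and y of small3 in the frame of tin between -0.158 and 0.158 m and z of small3 in the frame of tin between -0.002 and 0.04 m and x of small4 in the frame of tin between -0.128 and 0.128 m and y of small4 in the frame of tin between -0.158 and 0.158 m and z of small4 in the frame of tin between -0.002 and 0.04 m and x of small5 in the frame of tin between -0.128 and 0.128 m and y of small5 in the frame of tin between -0.158 and 0.158 m and z of small5 in the frame of tin between -0.002 and 0.04 m and x of large0 in the frame of sieve between -0.087 and 0.087 m and y of large0 in the frame of sieve between -0.087 and 0.087 m and z of large0 in the frame of sieve between -0.006 and 0.05 m and x of large1 in the frame of sieve between -0.087 and 0.087 m and y of large1 in the frame of sieve between -0.087 and 0.087 m and z of large1 in the frame of sieve between -0.006 and 0.05 m and x of large2 in the frame of sieve between -0.087 and 0.087 m and y of large2 in the frame of sieve between -0.087 and 0.087 m and z of large2 in the frame of sieve between -0.006 and 0.05 m), for 0.2 s.
At the end, for the whole second after the job is handed in: All six small chestnuts lie in the roasting tin; the sieve stands flat on the wooden board (tilt under 0.05 rad, its centre within 85 mm along and 55 mm across of the board's centre) with all three large chestnuts in it; all at rest (x of small0 in the frame of tin between -0.128 and 0.128 m and y of small0 in the frame of tin between -0.158 and 0.158 m and z of small0 in the frame of tin between -0.002 and 0.04 m and x of small1 in the frame of tin between -0.128 and 0.128 m and y of small1 in the frame of tin between -0.158 and 0.158 m and z of small1 in the frame of tin between -0.002 and 0.04 m and x of small2 in the frame of tin between -0.128 and 0.128 m and y of small2 in the frame of tin between -0.158 and 0.158 m and z of small2 in the frame of tin between -0.002 and 0.04 m and x of small3 in the frame of tin between -0.128 and 0.128 m and y of small3 in the frame of tin between -0.158 and 0.158 m and z of small3 in the frame of tin between -0.002 and 0.04 m and x of small4 in the frame of tin between -0.128 and 0.128 m and y of small4 in the frame of tin between -0.158 and 0.158 m and z of small4 in the frame of tin between -0.002 and 0.04 m and x of small5 in the frame of tin between -0.128 and 0.128 m and y of small5 in the frame of tin between -0.158 and 0.158 m and z of small5 in the frame of tin between -0.002 and 0.04 m and x of large0 in the frame of sieve between -0.087 and 0.087 m and y of large0 in the frame of sieve between -0.087 and 0.087 m and z of large0 in the frame of sieve between -0.006 and 0.05 m and x of large1 in the frame of sieve between -0.087 and 0.087 m and y of large1 in the frame of sieve between -0.087 and 0.087 m and z of large1 in the frame of sieve between -0.006 and 0.05 m and x of large2 in the frame of sieve between -0.087 and 0.087 m and y of large2 in the frame of sieve between -0.087 and 0.087 m and z of large2 in the frame of sieve between -0.006 and 0.05 m and x of sieve in the frame of board between -0.085 and 0.085 m and y of sieve in the frame of board between -0.055 and 0.055 m and z of sieve in the frame of board between 0.013 and 0.022 m and angle between sieve's own z axis and vertical below 0.05 rad and linear speed of each of sieve, small0, small1, small2, small3, small4, small5, large0, large1, large2 below 0.03 m/s); the robot touches nothing.
It fails at once if the sieve is pressed or dropped on the board with more than 40 N (it weighs about 4.5 N loaded) (contact force between sieve and board above 40 N).
It fails at once if the sieve is tipped more than 0.5 rad from level (angle between sieve's own z axis and vertical above 0.5 rad).
It fails at once if the roasting tin is pushed more than 40 mm (distance of tin from where it was at the start of the episode above 0.04 m).
It fails at once if the canister or the mill is moved more than 30 mm (distance of any of canister, mill from where it was at the start of the episode above 0.03 m).
It also fails if it takes over 64 s, if anything falls off the work surface, if the arm or the gripper's body presses on something with over 40 N, if the wrist force passes 120 N, or if a joint passes its speed limit or range.

## Working session

There is one attempt and no reset: what is moved stays moved. The work goes in short steps, Python scripts to look and compute and a tool call to move; the robot and the scene stay as the last step left them, time stands still between calls to the robot, and variables do not carry over. Pictures are saved under pics/ and viewed, at most 10 in all, crops included, and the job is handed in when it is done.

Besides the shell and the picture viewer there is one more tool, called after "Emit:" as a command line: name --argument value ..., lists and objects as JSON in quotes. carry_out: Moves the arm, as the interface text tells. Its arguments: {"type":"object","properties":{"plan":{"type":"array"},"jaw":{"type":"number"},"newtons":{"type":"number"}},"required":["plan"]}

```bash
mkdir -p pics; ls; cat > h.py <<'E'
import numpy as np, cv2
from station import observe, snapshot, calibration, job_done
def cloud(name, save=None):
    c=calibration(name); im,d=snapshot(name)
    if save: cv2.imwrite('pics/'+save+'.png',im[:,:,::-1])
    K=np.array(c['intrinsics']);R=cv2.Rodrigues(np.array(c['rvec'],float))[0];t=np.array(c['tvec'],float).ravel()
    v,u=np.mgrid[:400,:640]
    p=np.stack([(u-K[0,2])/K[0,0]*d,(v-K[1,2])/K[1,1]*d,d],-1)
    return im,d,(p-t)@R
E
python3 - <<'E'
from h import *
o=observe();print({k:np.round(v,3) for k,v in o.items()})
for n in ('top','scene'):
    im,d,w=cloud(n,n+'0'); np.savez('/tmp/'+n,im=im,d=d,w=w)
    c=calibration(n);print(n,c)
E
```

```text
pics
{'t': np.float64(0.0), 'qpos': array([ 1.189,  0.088,  1.372,  0.   ,  1.684, -0.103]), 'qd': array([ 0.002, -0.   , -0.002, -0.001, -0.001,  0.001]), 'tau': array([-0.0000e+00, -3.5187e+01, -3.1327e+01, -0.0000e+00,  1.1000e-02,
       -0.0000e+00]), 'tcp_pos': array([151.147, 528.242, 204.143]), 'tcp_rot': array([-3.139, -0.   ,  2.863]), 'force': array([ 0.775,  0.046, -0.856]), 'torque': array([-0.004,  0.031,  0.029]), 'grip_force': np.float64(0.0), 'opening': np.float64(1.001)}
top {'intrinsics': array([[392.37356274,   0.        , 319.79480447],
       [  0.        , 392.37356274, 197.52335536],
       [  0.        ,   0.        ,   1.        ]]), 'rvec': array([ 2.17155971, -2.10255077,  0.21288541]), 'tvec': array([-40.4496351 , 588.6531077 , 744.88542301])}
scene {'intrinsics': array([[394.76265786,   0.        , 318.17907324],
       [  0.        , 394.76265786, 199.8354694 ],
       [  0.        ,   0.        ,   1.        ]]), 'rvec': array([ 2.1821271 ,  1.16501671, -0.46514559]), 'tvec': array([-333.88665577, -328.64091764, 1088.2474465 ])}
```

View pics/top0.png

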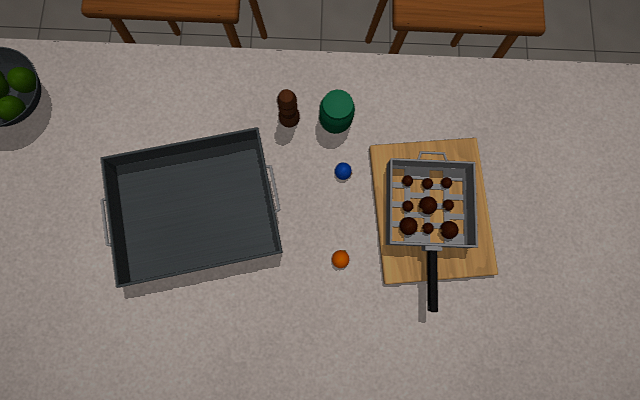

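View pics/scene0.png

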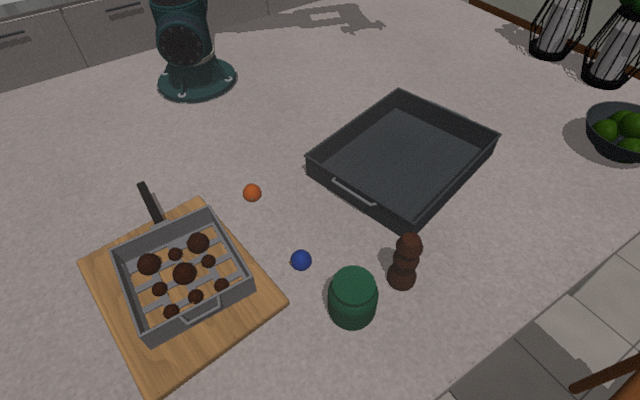

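The top view shows the sieve at about (432,203) on the board with its handle end at (432,310). The tin is at about (190,207), the mill at (288,108) and the canister at (337,111). The orange and blue balls lie between them, at (341,259) and (343,171). The scene view agrees with this.

```bash
python3 - <<'E'
from h import *
f=np.load('/tmp/top.npz');im,d,w=f['im'].astype(int),f['d'],f['w']
v,u=np.mgrid[:400,:640]
def P(u,v):return np.round(w[v,u]).astype(int)
print('counter',P(320,320),P(60,300))
z=w[...,2]
def rect(n,m):
    p=w[m][:,:2].astype(np.float32);r=cv2.minAreaRect(p);print(n,m.sum(),np.round(r[0]),np.round(r[1]),r[2],'z',np.percentile(z[m],[5,50,95]).round());return r
ok=d>0
rect('tinrim',ok&(u>95)&(u<268)&(v>125)&(v<290)&(z>48)&(z<62))
rect('sieve rim',ok&(u>380)&(u<482)&(v>160)&(v<250)&(z>58)&(z<72))
h=ok&(u>420)&(u<445)&(v>252)&(v<316)&(z>50)&(z<75); rect('handle',h)
p=w[h][:,:2];l=cv2.fitLine(p.astype(np.float32),cv2.DIST_L2,0,.01,.01).ravel();print('handle line',l,np.degrees(np.arctan2(l[1],l[0])))
b=ok&(u>365)&(u<500)&(v>135)&(v<290)&(z>13)&(z<24)&(im[...,0]>im[...,2]+40);rect('board',b)
for n,(a,c,e,g) in dict(mill=(270,302,85,128),can=(318,358,88,135),blue=(333,353,161,181),orange=(330,352,249,270)).items():
    m=ok&(u>a)&(u<c)&(v>e)&(v<g)&(z>12);print(n,np.median(w[m],0).round(),w[m].min(0).round(),w[m].max(0).round())
E
```

```text
counter [344 -30   1] [368 501   1]
tinrim 2081 [567. 244.] [266. 342.] 13.745488166809082 z [49. 56. 59.]
sieve rim 860 [ 583. -249.] [177. 183.] 89.77186584472656 z [60. 65. 67.]
handle 560 [ 429. -247.] [ 17. 111.] 89.45147705078125 z [53. 62. 64.]
handle line [ 9.9999046e-01 -4.3610223e-03  4.2751849e+02 -2.4563567e+02] -0.24986896
board 8868 [ 582. -262.] [299. 240.] 6.536526679992676 z [15. 17. 19.]
mill [768.  51.  80.] [756.  29.  12.] [794.  76. 119.]
can [765. -49.  84.] [742. -88.  13.] [810. -14.  91.]
blue [656. -69.  22.] [641. -88.  12.] [677. -53.  29.]
orange [469. -67.  22.] [452. -85.  12.] [487. -51.  31.]
```

Emit:
carry_out --plan '[[[0, 0, 0], [0, 0, -5.32]], [[0, 0, 0], [0, 0, -5.32]], [[0, 0, 0], [0, 0, -5.32]], [[-1.5, -3.6, 0], [0, 0, 0]], [[-1.5, -3.7, 0], [0, 0, 0]], [[-1.5, -3.7, 0], [0, 0, 0]], [[-1.5, -3.7, 0], [0, 0, 0]], [[-1.5, -3.7, 0], [0, 0, 0]], [[-1.5, -3.7, 0], [0, 0, 0]], [[-1.5, -3.7, 0], [0, 0, 0]]]' --jaw 1

```text
t: 0.93
tcp_pos: [256.2, 268.9, 204.8]
tcp_rot: [-3.141, -0.0, -3.141]
force: [0.5, 0.0, 0.5]
opening: 0.998
grip_force: 0.0
```

Emit:
carry_out --plan '[[[-1.5, -3.7, 0], [0, 0, 0]], [[-1.5, -3.7, 0], [0, 0, 0]], [[-1.5, -3.7, 0], [0, 0, 0]], [[-1.5, -3.7, 0], [0, 0, 0]], [[-1.5, -3.7, 0], [0, 0, 0]], [[-1.5, -3.7, 0], [0, 0, 0]], [[-1.5, -3.7, 0], [0, 0, 0]], [[-1.5, -3.7, 0], [0, 0, 0]], [[-1.5, -3.7, 0], [0, 0, 0]], [[-1.5, -3.7, 0], [0, 0, 0]]]'

```text
t: 1.77
tcp_pos: [406.2, -101.4, 204.9]
tcp_rot: [3.141, -0.0, 3.14]
force: [0.3, 0.4, 0.5]
opening: 0.997
grip_force: 0.0
```

Emit:
carry_out --plan '[[[-1.3, -3.5, 0], [0, 0, 0]], [[-1.3, -3.5, 0], [0, 0, 0]], [[-1.3, -3.5, 0], [0, 0, 0]], [[-1.3, -3.5, 0], [0, 0, 0]], [[-0.2, -0.6, 1], [0, 0, 0]], [[0, 0, 2], [0, 0, 0]], [[0, 0, 2], [0, 0, 0]], [[0, 0, 2], [0, 0, 0]], [[0, 0, 1], [0, 0, 0]], [[0, 0, 0], [0, 0, 0]]]'

```text
t: 2.6
tcp_pos: [458.1, -243.6, 121.6]
tcp_rot: [3.137, -0.006, -3.142]
force: [0.1, 0.3, -0.7]
opening: 1.002
grip_force: 0.0
```

```bash
python3 - <<'E'
from h import *
o=observe();print(np.round(o['tcp_pos'],1),np.round(o['tcp_rot'],3))
im,d,w=cloud('wrist','wrist1')
z=w[...,2]
m=(d>0)&(z>54)&(z<72)&(im.max(-1)<70)&(w[...,0]<482)&(w[...,0]>430)&(abs(w[...,1]+247)<30)
print(m.sum())
for a in range(430,482,8):
    k=m&(w[...,0]>a)&(w[...,0]<=a+8)
    if k.any(): print(a,np.percentile(w[k][:,1],[2,50,98]).round(1),np.median(z[k]).round(1),k.sum())
E
```

```text
[ 458.1 -243.6  121.6] [ 3.137 -0.006 -3.142]
1002
430 [-257.4 -250.7 -243.2] 62.0 167
438 [-257.6 -250.  -243.2] 62.1 164
446 [-256.9 -250.  -243.2] 62.1 151
454 [-257.9 -250.5 -243.2] 62.0 154
462 [-258.  -251.  -243.1] 62.2 148
470 [-258.1 -251.1 -243.1] 62.1 148
478 [-258.3 -250.7 -244. ] 62.0 70
```

View pics/wrist1.png

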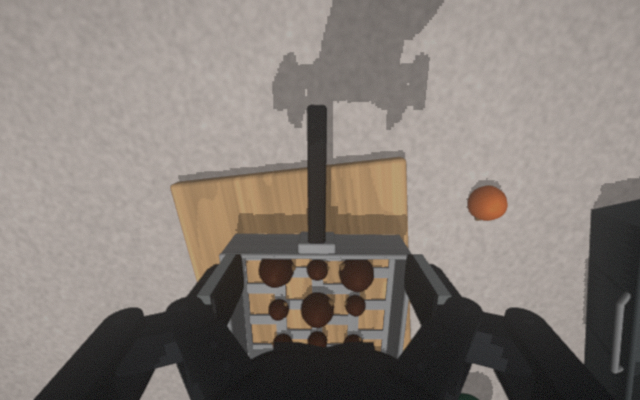

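The wrist view shows the handle running from about (317,105) to (317,245), and the fingers straddle it with roughly a 5 mm offset. All nine chestnuts are in the sieve. I'll correct the offset and go down.

Emit:
carry_out --plan '[[[-0.2, -0.5, 1.0], [0, 0, 0]], [[0, 0, 1.5], [0, 0, 0]], [[0, 0, 1.5], [0, 0, 0]], [[0, 0, 1.5], [0, 0, 0]], [[0, 0, 1.5], [0, 0, 0]], [[0, 0, 1.0], [0, 0, 0]], [[0, 0, 0.6], [0, 0, 0]], [[0, 0, 0.3], [0, 0, 0]], [[0, 0, 0], [0, 0, 0]], [[0, 0, 0], [0, 0, 0]]]'

```text
t: 3.48
tcp_pos: [462.8, -250.7, 37.2]
tcp_rot: [-3.141, 0.001, 3.141]
force: [0.8, 0.4, 0.5]
opening: 1.002
grip_force: 0.0
```

```bash
python3 - <<'E'
from h import *
o=observe();print(np.round(o['tcp_pos'],1),np.round(o['tcp_rot'],3),np.round(o['force'],1))
E
```

```text
[ 462.8 -250.7   37.2] [-3.141e+00  1.000e-03  3.141e+00] [0.8 0.4 0.5]
```

Emit:
carry_out --plan '[[[0, 0, 0.3], [0, 0, 0]], [[0, 0, 0], [0, 0, 0]], [[0, 0, 0], [0, 0, 0]], [[0, 0, 0], [0, 0, 0]], [[0, 0, 0], [0, 0, 0]], [[0, 0, 0], [0, 0, 0]], [[0, 0, 0], [0, 0, 0]], [[0, 0, 0], [0, 0, 0]], [[0, 0, 0], [0, 0, 0]], [[0, 0, 0], [0, 0, 0]]]' --jaw -1 --newtons 60

```text
t: 4.32
tcp_pos: [462.3, -250.3, 33.7]
tcp_rot: [-3.141, 0.0, 3.141]
force: [-1.8, 1.3, 4.5]
opening: 0.155
grip_force: 58.8
```

Emit:
carry_out --plan '[[[0, 0, -0.1], [0, 0, 0]], [[0, 0, -0.2], [0, 0, 0]], [[0, 0, -0.4], [0, 0, 0]], [[0, 0, -0.6], [0, 0, 0]], [[0, 0, -0.6], [0, 0, 0]], [[0, 0, -0.6], [0, 0, 0]], [[0, 0, -0.4], [0, 0, 0]], [[0, 0, -0.2], [0, 0, 0]], [[0, 0, -0.1], [0, 0, 0]], [[0, 0, 0], [0, 0, 0]]]'

```text
t: 5.15
tcp_pos: [462.1, -250.3, 65.4]
tcp_rot: [3.142, -0.0, 3.141]
force: [0.6, 0.6, -4.4]
opening: 0.153
grip_force: 58.7
```

```bash
cat >> h.py <<'E'
def tilt(tag):
    """sieve rim plane from the scene and top views"""
    for n in ('top','scene'):
        im,d,w=cloud(n,n+tag); np.savez('/tmp/'+n+tag,im=im,d=d,w=w)
    o=observe();print(np.round(o['tcp_pos'],1),np.round(o['tcp_rot'],3),np.round(o['force'],1),o['grip_force'],o['t'])
E
python3 - <<'E'
from h import *
tilt('2')
for n in('top2','scene2'):
    f=np.load('/tmp/'+n+'.npz');w=f['w'];d=f['d'];im=f['im'].astype(int);x,y,z=w[...,0],w[...,1],w[...,2]
    grey=(im.max(-1)-im.min(-1)<25)
    ok=(d>0)&grey&(z>55)&(z<120)
    for a,b,lab in((490,502,'near'),(664,678,'far')):
        k=ok&(x>a)&(x<b)&(abs(y+249)<85)
        if k.sum()>5:print(n,lab,np.percentile(z[k],[50,80,90,97]).round(1),k.sum())
s=cv2.imread('pics/scene2.png')[60:400,40:400];cv2.imwrite('pics/c2.png',cv2.resize(s,None,fx=1.5,fy=1.5))
E
```

```text
[ 461.9 -250.1   65. ] [ 3.141e+00 -1.000e-03  3.141e+00] [-0.5 -0.4 -3.4] 58.72727572917938 5.25
top2 near [90.6 92.5 93.3 94.3] 277
top2 far [70.4 76.2 77.  78.1] 447
scene2 near [66.3 78.  93.  94.4] 783
scene2 far [70.4 77.4 78.2 78.9] 1108
```

View pics/c2.png

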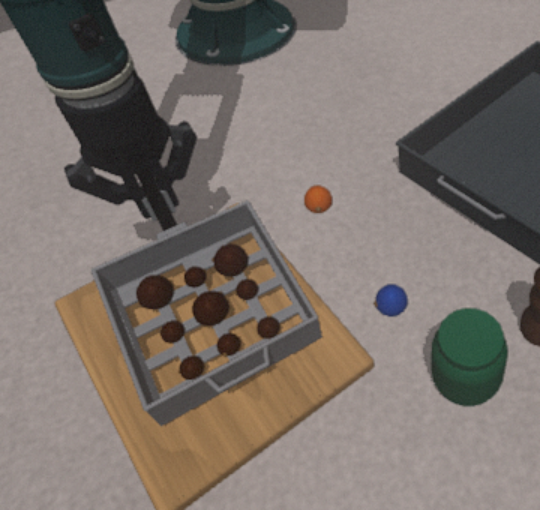

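Lifted clear. The far rim sits about 16 mm low over 171 mm, which is about 5.3° of sag. I'll level it with the tool while raising it further.

Emit:
carry_out --plan '[[[0, 0, -0.1], [0, -0.3, 0]], [[0, 0, -0.3], [0, -0.5, 0]], [[0, 0, -0.4], [0, -0.6, 0]], [[0, 0, -0.5], [0, -0.7, 0]], [[0, 0, -0.6], [0, -0.8, 0]], [[0, 0, -0.6], [0, -0.8, 0]], [[0, 0, -0.5], [0, -0.7, 0]], [[0, 0, -0.3], [0, -0.5, 0]], [[0, 0, -0.2], [0, -0.3, 0]], [[0, 0, 0], [0, -0.1, 0]]]' --newtons 70

```text
t: 6.08
tcp_pos: [460.8, -250.5, 101.0]
tcp_rot: [-3.141, 0.094, 3.141]
force: [0.4, 0.4, -4.6]
opening: 0.146
grip_force: 69.3
```

```bash
python3 - <<'E'
from h import *
tilt('3')
for n in('top3','scene3'):
    f=np.load('/tmp/'+n+'.npz');w=f['w'];d=f['d'];im=f['im'].astype(int);x,y,z=w[...,0],w[...,1],w[...,2]
    grey=(im.max(-1)-im.min(-1)<25)
    ok=(d>0)&grey&(z>75)&(z<160)
    for a,b,lab in((488,502,'near'),(658,678,'far')):
        k=ok&(x>a)&(x<b)&(abs(y+249)<85)
        if k.sum()>5:print(n,lab,np.percentile(z[k],[50,80,90,97]).round(1),k.sum())
    for a,lab in((-330,'right'),(-168,'left')):
        k=ok&(abs(y-a)<8)&(abs(x-580)<60)
        if k.sum()>5:print(n,lab,np.percentile(z[k],[50,80,90,97]).round(1),k.sum())
    k=ok&(z>115)&(abs(y+249)<100)&(x>480);print(np.percentile(x[k],[1,99]),np.percentile(y[k],[1,99]))
E
```

```text
[ 460.5 -250.2  100.1] [3.141 0.092 3.141] [ 0.1  0.2 -3.4] 69.1880342666991 6.1833
top3 near [131.  132.5 133.3 134.3] 429
top3 far [105.3 129.5 131.5 132.8] 1088
top3 right [106.4 126.7 131.5 132.8] 987
top3 left [121.7 131.6 132.5 133.5] 417
[482.10615183 686.63956359] [-336.51409853 -161.47363018]
scene3 near [113.2 127.9 132.4 133.9] 2531
scene3 far [113.6 129.5 132.1 133.1] 2634
scene3 right [103.9 132.6 133.6 134.4] 977
scene3 left [ 99.5 132.2 132.9 133.7] 688
[488.1457316  689.78090835] [-336.95270295 -162.51994338]
```

Emit:
carry_out --plan '[[[0, 0.2, 0], [0, 0, 0]], [[0, 0.5, 0], [0, 0, 0]], [[0, 0.8, 0], [0, 0, 0]], [[0, 1.1, 0], [0, 0, 0]], [[0, 1.4, 0], [0, 0, 0]], [[0, 1.7, 0], [0, 0, 0]], [[0, 2.0, 0], [0, 0, 0]], [[0, 2.3, 0], [0, 0, 0]], [[0, 2.5, 0], [0, 0, 0]], [[0, 2.5, 0], [0, 0, 0]]]'

```text
t: 7.02
tcp_pos: [460.2, -97.8, 100.2]
tcp_rot: [3.141, 0.092, -3.142]
force: [0.2, 0.1, -4.3]
opening: 0.145
grip_force: 69.2
```

Emit:
carry_out --plan '[[[0.1, 2.5, 0], [0, 0, 0]], [[0.1, 2.5, 0], [0, 0, 0]], [[0.15, 2.5, 0], [0, 0, 0]], [[0.15, 2.5, 0], [0, 0, 0]], [[0.15, 2.5, 0], [0, 0, 0]], [[0.15, 2.5, 0], [0, 0, 0]], [[0.15, 2.3, 0], [0, 0, 0]], [[0.1, 2.1, 0], [0, 0, 0]], [[0.1, 1.9, 0], [0, 0, 0]], [[0.1, 1.7, 0], [0, 0, 0]]]'

```text
t: 7.85
tcp_pos: [447.0, 132.6, 99.1]
tcp_rot: [3.14, 0.092, -3.14]
force: [-0.2, -0.3, -4.5]
opening: 0.143
grip_force: 69.2
```

Emit:
carry_out --plan '[[[0, 1.6, 0], [0, 0, 0]], [[0, 1.5, 0], [0, 0, 0]], [[0, 1.3, 0], [0, 0, 0]], [[0, 1.1, 0], [0, 0, 0]], [[0, 1.0, 0], [0, 0, 0]], [[0, 0.8, 0], [0, 0, 0]], [[0, 0.6, 0], [0, 0, 0]], [[0, 0.4, 0], [0, 0, 0]], [[0, 0.2, 0], [0, 0, 0]], [[0, 0, 0], [0, 0, 0]]]'

```text
t: 8.68
tcp_pos: [448.5, 214.8, 99.1]
tcp_rot: [3.142, 0.092, 3.141]
force: [-0.1, -0.2, -3.6]
opening: 0.147
grip_force: 69.2
```

Emit:
carry_out --plan '[[[0, 0, 0], [0, 0, -0.5]], [[0, 0, 0], [-0.1, 0, -1.1]], [[0, 0, 0.1], [-0.2, 0, -1.6]], [[0, 0, 0.2], [-0.2, 0, -2.0]], [[0, 0, 0.2], [-0.2, 0, -2.0]], [[0, 0, 0.2], [-0.2, 0, -2.0]], [[0, 0, 0.2], [-0.2, 0, -1.9]], [[0, 0, 0.1], [-0.2, 0, -1.5]], [[0, 0, 0], [-0.1, 0, -1.0]], [[0, 0, 0], [0, 0, 0]]]'

```text
t: 9.52
tcp_pos: [449.4, 214.3, 89.1]
tcp_rot: [3.139, 0.092, -2.903]
force: [1.4, -0.8, -4.6]
opening: 0.145
grip_force: 69.2
```

```bash
python3 - <<'E'
from h import *
tilt('4')
E
```

```text
[449.5 214.5  89.3] [ 3.139  0.093 -2.904] [ 0.  -0.4 -4.3] 69.24800612032413 9.6167
```

View pics/top4.png

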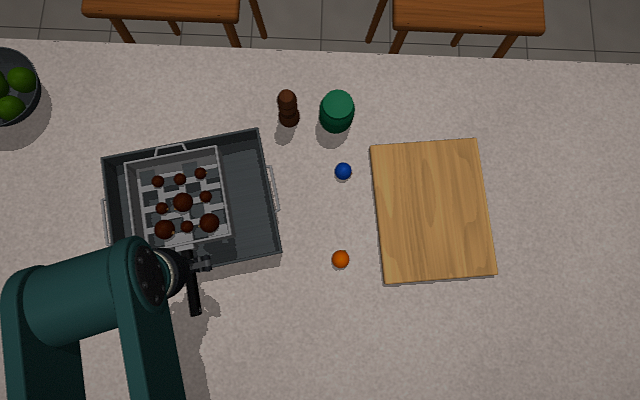

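The top view shows the sieve over the tin, centred at about (180,197), with all nine chestnuts in it. I'll start shaking along its y.

Emit:
carry_out --plan '[[[0, 1.5, 0], [0, 0, 0]], [[0, -1.5, 0], [0, 0, 0]], [[0, -1.5, 0], [0, 0, 0]], [[0, 1.5, 0], [0, 0, 0]], [[0, 1.5, 0], [0, 0, 0]], [[0, -1.5, 0], [0, 0, 0]], [[0, -1.5, 0], [0, 0, 0]], [[0, 1.5, 0], [0, 0, 0]], [[0, 1.5, 0], [0, 0, 0]], [[0, -1.5, 0], [0, 0, 0]]]'

```text
t: 10.45
tcp_pos: [448.7, 218.8, 89.8]
tcp_rot: [3.135, 0.094, -2.9]
force: [-0.2, 0.0, -4.4]
opening: 0.147
grip_force: 69.6
```

Emit:
carry_out --plan '[[[0, 1.5, 0], [0, 0, 0]], [[0, -1.5, 0], [0, 0, 0]], [[0, -1.5, 0], [0, 0, 0]], [[0, 1.5, 0], [0, 0, 0]], [[0, 1.5, 0], [0, 0, 0]], [[0, -1.5, 0], [0, 0, 0]], [[0, -1.5, 0], [0, 0, 0]], [[0, 1.5, 0], [0, 0, 0]], [[0, 1.5, 0], [0, 0, 0]], [[0, -1.5, 0], [0, 0, 0]]]'

```text
t: 11.28
tcp_pos: [448.9, 218.8, 89.9]
tcp_rot: [3.135, 0.094, -2.9]
force: [-1.0, 0.8, -2.7]
opening: 0.149
grip_force: 70.0
```

```bash
python3 - <<'E'
from h import *
tilt('5')
s=[cv2.resize(cv2.imread('pics/top5.png')[120:300,90:290],None,fx=2,fy=2),cv2.resize(cv2.imread('pics/scene5.png')[60:240,290:510],None,fx=1.8,fy=2)]
cv2.imwrite('pics/c5.png',np.hstack(s)); print(np.hstack(s).shape)
E
```

```text
[449.9 214.   89.6] [ 3.141  0.094 -2.904] [-0.1 -0.6 -3.1] 70.0435144174844 11.3833
(360, 796, 3)
```

View pics/c5.png

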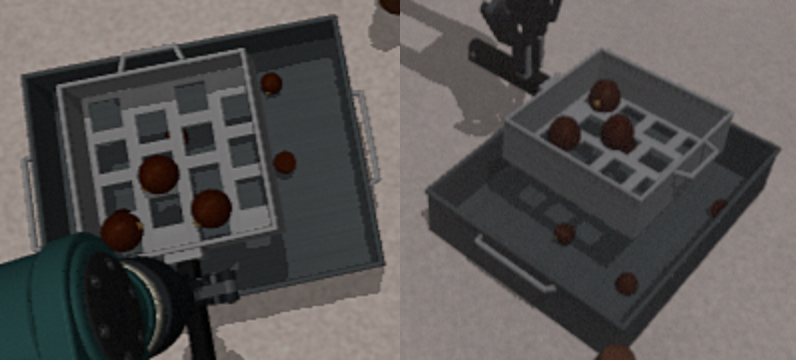

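The crop shows the three large chestnuts in the sieve and at least three small ones in the tin. There is one ambiguous brown spot at (628,143) in the scene half and another at (180,133) in the top half. I'll check heights.

```bash
cat >> h.py <<'E'
def brown(tag):
    for n in ('top','scene'):
        f=np.load('/tmp/'+n+tag+'.npz');w=f['w'];im=f['im'].astype(int);z=w[...,2]
        m=(f['d']>0)&(im[...,0]>im[...,2]*1.6+8)&(z>1)&(z<180)&(w[...,0]>400)&(w[...,0]<720)&(w[...,1]>60)&(w[...,1]<430)
        N,L,s,c=cv2.connectedComponentsWithStats(m.astype(np.uint8))
        for i in range(1,N):
            if s[i,4]>2:
                q=w[L==i];print(n,c[i].round(),s[i,4],np.median(q,0).round(),'z',q[:,2].min().round(),q[:,2].max().round())
E
python3 -c "
from h import *
brown('5')"
```

```text
top [225. 161.] 85 [669. 184.  16.] z 8.0 22.0
top [183. 188.] 9 [607. 269.  17.] z 11.0 21.0
top [173. 187.] 4 [606. 287.  22.] z 19.0 25.0
top [232. 201.] 92 [582. 163.  19.] z 4.0 25.0
top [169. 207.] 299 [553. 263. 101.] z 85.0 109.0
top [195. 224.] 301 [523. 211. 100.] z 83.0 108.0
top [151. 235.] 316 [499. 292. 101.] z 10.0 110.0
scene [404. 107.] 98 [513. 281.  99.] z 80.0 107.0
scene [382. 125.] 114 [537. 201. 101.] z 86.0 108.0
scene [411. 124.] 122 [567. 249. 101.] z 86.0 108.0
scene [375. 126.] 7 [525. 191.  95.] z 92.0 99.0
scene [465. 164.] 13 [656. 336.  17.] z 8.0 21.0
scene [470. 161.] 3 [661. 343.  25.] z 24.0 26.0
scene [381. 176.] 42 [589. 164.  20.] z 8.0 22.0
scene [416. 200.] 46 [675. 180.  17.] z 9.0 21.0
scene [419. 204.] 3 [682. 184.  12.] z 12.0 12.0
```

Emit:
carry_out --plan '[[[0, 1.7, 0], [0, 0, 0]], [[0, -1.7, 0], [0, 0, 0]], [[0, -1.7, 0], [0, 0, 0]], [[0, 1.7, 0], [0, 0, 0]], [[0, 1.7, 0], [0, 0, 0]], [[0, -1.7, 0], [0, 0, 0]], [[0, -1.7, 0], [0, 0, 0]], [[0, 1.7, 0], [0, 0, 0]], [[0, 1.7, 0], [0, 0, 0]], [[0, -1.7, 0], [0, 0, 0]]]'

```text
t: 12.22
tcp_pos: [448.5, 219.4, 89.7]
tcp_rot: [3.134, 0.094, -2.9]
force: [0.7, 0.4, -3.6]
opening: 0.143
grip_force: 70.0
```

Emit:
carry_out --plan '[[[0, 0, -0.2], [0, 0, 0]], [[0, -0.4, -0.4], [0, 0, 0]], [[0, -0.7, -0.6], [0, 0, 0]], [[0, -1.0, -0.6], [0, 0, 0]], [[0, -1.2, -0.6], [0, 0, 0]], [[0, -1.2, -0.6], [0, 0, 0]], [[0, -1.0, -0.5], [0, 0, 0]], [[0, -0.7, -0.3], [0, 0, 0]], [[0, -0.3, -0.1], [0, 0, 0]], [[0, 0, 0], [0, 0, 0]]]'

```text
t: 13.05
tcp_pos: [461.6, 149.9, 128.4]
tcp_rot: [3.139, 0.094, -2.905]
force: [0.3, 0.7, -3.0]
opening: 0.147
grip_force: 70.3
```

```bash
python3 - <<'E'
from h import *
tilt('6');brown('6')
s=[cv2.resize(cv2.imread('pics/top6.png')[120:300,90:290],None,fx=2,fy=2),cv2.resize(cv2.imread('pics/scene6.png')[60:240,290:510],None,fx=1.8,fy=2)]
cv2.imwrite('pics/c6.png',np.hstack(s))
E
```

```text
[460.9 150.8 127.6] [ 3.139  0.092 -2.904] [-0.4 -0.9 -3.9] 70.21834468469024 13.15
top [223. 161.] 42 [669. 187.  18.] z 12.0 21.0
top [143. 164.] 92 [655. 356.  19.] z 9.0 24.0
top [174. 187.] 91 [608. 286.  20.] z 14.0 27.0
top [200. 200.] 321 [563. 195. 140.] z 122.0 147.0
top [228. 198.] 82 [588. 171.  20.] z 12.0 26.0
top [226. 217.] 327 [533. 146. 139.] z 122.0 146.0
top [180. 227.] 176 [513. 227. 140.] z 118.0 146.0
top [151. 230.] 97 [517. 327.  16.] z 2.0 22.0
scene [386. 100.] 79 [515. 223. 139.] z 128.0 144.0
scene [381. 107.] 12 [516. 211. 127.] z 121.0 130.0
scene [364. 121.] 96 [544. 145. 140.] z 124.0 145.0
scene [394. 121.] 117 [573. 193. 140.] z 120.0 146.0
scene [354. 124.] 3 [531. 133. 132.] z 129.0 132.0
scene [391. 130.] 4 [578. 185. 123.] z 120.0 124.0
scene [415. 135.] 3 [525. 319.  12.] z 9.0 13.0
scene [397. 146.] 23 [539. 251.  23.] z 17.0 29.0
scene [432. 162.] 38 [615. 280.  21.] z 12.0 24.0
scene [469. 162.] 3 [658. 347.  18.] z 14.0 19.0
scene [385. 178.] 24 [596. 172.  18.] z 13.0 21.0
scene [416. 201.] 45 [675. 181.  17.] z 7.0 22.0
```

View pics/c6.png

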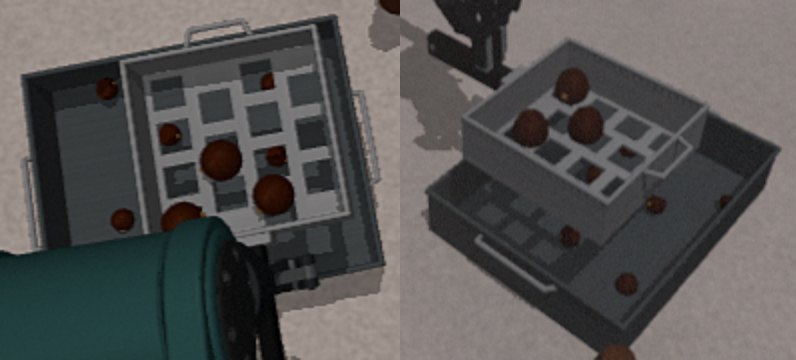

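The crop shows all six small chestnuts down in the tin: five have separate depth clusters at tin height in the top view, and the sixth is in the scene view at (539,251). The three large ones are in the sieve. Now I'll carry it back.

Emit:
carry_out --plan '[[[0, 0, 0], [0, 0, 0.5]], [[0, 0, 0], [0.1, 0, 1.1]], [[0, 0, 0], [0.2, 0, 1.6]], [[0, 0, 0], [0.2, 0, 2.0]], [[0, 0, 0], [0.2, 0, 2.0]], [[0, 0, 0], [0.2, 0, 2.0]], [[0, 0, 0], [0.2, 0, 1.9]], [[0, 0, 0], [0.2, 0, 1.5]], [[0, 0, 0], [0.1, 0, 1.0]], [[0, 0, 0], [0, 0, 0]]]'

```text
t: 13.98
tcp_pos: [460.9, 151.2, 127.6]
tcp_rot: [3.141, 0.092, 3.141]
force: [-0.0, 0.5, -4.2]
opening: 0.145
grip_force: 70.2
```

Emit:
carry_out --plan '[[[0, -0.2, 0], [0, 0, 0]], [[0, -0.5, 0], [0, 0, 0]], [[0, -0.8, 0], [0, 0, 0]], [[0, -1.1, 0], [0, 0, 0]], [[0, -1.4, 0], [0, 0, 0]], [[0, -1.7, 0], [0, 0, 0]], [[0, -2.0, 0], [0, 0, 0]], [[0, -2.3, 0], [0, 0, 0]], [[0, -2.5, 0], [0, 0, 0]], [[0, -2.5, 0], [0, 0, 0]]]'

```text
t: 14.82
tcp_pos: [460.7, -1.5, 128.0]
tcp_rot: [-3.141, 0.093, 3.141]
force: [-1.0, -0.1, -4.4]
opening: 0.144
grip_force: 70.2
```

Emit:
carry_out --plan '[[[0, -2.5, 0], [0, 0, 0]], [[0, -2.5, 0], [0, 0, 0]], [[0, -2.5, 0], [0, 0, 0]], [[0, -2.4, 0], [0, 0, 0]], [[0, -2.2, 0], [0, 0, 0]], [[0, -2.0, 0], [0, 0, 0]], [[0, -1.8, 0], [0, 0, 0]], [[0, -1.6, 0], [0, 0, 0]], [[0, -1.5, 0], [0, 0, 0]], [[0, -1.4, 0], [0, 0, 0]]]'

```text
t: 15.65
tcp_pos: [460.1, -205.7, 127.9]
tcp_rot: [-3.14, 0.092, 3.14]
force: [-0.2, 0.4, -3.3]
opening: 0.149
grip_force: 70.2
```

Emit:
carry_out --plan '[[[0, -1.2, 0], [0, 0, 0]], [[0, -1.1, 0], [0, 0, 0]], [[0, -0.9, 0], [0, 0, 0]], [[0, -0.8, 0], [0, 0, 0]], [[0, -0.6, 0], [0, 0, 0]], [[0, -0.4, 0.1], [0, 0, 0]], [[0, -0.2, 0.3], [0, 0, 0]], [[0, 0, 0.5], [0, 0, 0]], [[0, 0, 0.5], [0, 0, 0]], [[0, 0, 0.3], [0, 0, 0]]]'

```text
t: 16.48
tcp_pos: [462.3, -254.4, 109.6]
tcp_rot: [3.14, 0.091, -3.141]
force: [-1.1, -0.3, -4.4]
opening: 0.144
grip_force: 70.2
```

```bash
python3 - <<'E'
from h import *
tilt('7')
for n in('top7','scene7'):
    f=np.load('/tmp/'+n+'.npz');w=f['w'];d=f['d'];im=f['im'].astype(int);x,y,z=w[...,0],w[...,1],w[...,2]
    ok=(d>0)&(im.max(-1)-im.min(-1)<25)&(z>85)&(z<180)&(y>-350)&(y<-150)
    k=ok&(z>135)&(x>488);print(n,np.percentile(x[k],[1,99]).round(),np.percentile(y[k],[1,99]).round())
    for a,b,lab in((488,502,'near'),(658,678,'far')):
        k=ok&(x>a)&(x<b);print(n,lab,np.percentile(z[k],[80,90,97]).round(1),k.sum())
    for a,lab in((-335,'right'),(-172,'left')):
        k=ok&(abs(y-a)<9)&(abs(x-580)<60);print(n,lab,np.percentile(z[k],[80,90,97]).round(1),k.sum())
E
```

```text
[ 462.  -254.3  109.4] [ 3.14   0.09  -3.141] [-0.3  0.4 -4. ] 70.14961295993999 16.5833
top7 [489. 689.] [-340. -165.]
top7 near [141.7 142.2 143.2] 448
top7 far [141.6 143.3 144.7] 1224
top7 right [137.1 141.9 143.2] 1031
top7 left [142.1 142.9 143.8] 466
scene7 [492. 691.] [-341. -166.]
scene7 near [138.2 141.7 143.3] 1657
scene7 far [141.4 143.9 145. ] 2953
scene7 right [142.8 143.9 144.8] 1027
scene7 left [142.2 143.3 144.3] 776
```

Emit:
carry_out --plan '[[[0, 0, 0.3], [0, 0, 0]], [[0, 0, 0.6], [0, 0, 0]], [[0, 0, 0.9], [0, 0, 0]], [[0, 0, 1.0], [0, 0, 0]], [[0, 0, 1.0], [0, 0, 0]], [[0, 0, 1.0], [0, 0, 0]], [[0, 0, 0.9], [0, 0, 0]], [[0, 0, 0.6], [0, 0, 0]], [[0, 0, 0.3], [0, 0, 0]], [[0, 0, 0.1], [0, 0, 0]]]'

```text
t: 17.42
tcp_pos: [468.5, -255.0, 43.2]
tcp_rot: [3.141, 0.091, 3.141]
force: [0.7, -0.5, -4.3]
opening: 0.145
grip_force: 70.2
```

Emit:
carry_out --plan '[[[0, 0, 0.1], [0, 0, 0]], [[0, 0, 0.1], [0, 0, 0]], [[0, 0, 0.1], [0, 0, 0]], [[0, 0, 0.1], [0, 0, 0]], [[0, 0, 0.1], [0, 0, 0]], [[0, 0, 0.1], [0, 0, 0]], [[0, 0, 0.1], [0, 0, 0]], [[0, 0, 0.1], [0, 0, 0]], [[0, 0, 0], [0, 0, 0]], [[0, 0, 0], [0, 0, 0]]]'

```text
t: 18.25
tcp_pos: [469.5, -255.3, 36.1]
tcp_rot: [3.141, 0.092, 3.141]
force: [-1.5, -0.8, -3.9]
opening: 0.145
grip_force: 70.2
```

Not in contact yet (the weight is still carried). Going down 1 mm at a time.

Emit:
carry_out --plan '[[[0, 0, 0.1], [0, 0, 0]], [[0, 0, 0], [0, 0, 0]], [[0, 0, 0.1], [0, 0, 0]], [[0, 0, 0], [0, 0, 0]], [[0, 0, 0.1], [0, 0, 0]], [[0, 0, 0], [0, 0, 0]], [[0, 0, 0], [0, 0, 0]], [[0, 0, 0], [0, 0, 0]], [[0, 0, 0], [0, 0, 0]], [[0, 0, 0], [0, 0, 0]]]'

```text
t: 19.08
tcp_pos: [469.9, -255.3, 33.3]
tcp_rot: [-3.142, 0.092, 3.141]
force: [0.9, -0.8, -3.4]
opening: 0.146
grip_force: 70.3
```

Emit:
carry_out --plan '[[[0, 0, 0.1], [0, 0, 0]], [[0, 0, 0], [0, 0, 0]], [[0, 0, 0.05], [0, 0, 0]], [[0, 0, 0], [0, 0, 0]], [[0, 0, 0], [0, 0, 0]], [[0, 0, 0], [0, 0, 0]], [[0, 0, 0], [0, 0, 0]], [[0, 0, 0], [0, 0, 0]], [[0, 0, 0], [0, 0, 0]], [[0, 0, 0], [0, 0, 0]]]'

```text
t: 19.92
tcp_pos: [469.5, -255.4, 32.4]
tcp_rot: [-3.141, 0.091, 3.141]
force: [-4.9, -0.4, 2.9]
opening: 0.147
grip_force: 71.6
```

```bash
cat > rim.py <<'E'
from h import *
def rim(t):
    tilt(t)
    for n in('top','scene'):
        f=np.load('/tmp/'+n+t+'.npz');w=f['w'];d=f['d'];im=f['im'].astype(int);x,y,z=w[...,0],w[...,1],w[...,2]
        ok=(d>0)&(im.max(-1)-im.min(-1)<25)&(z>25)&(z<100)&(y>-350)&(y<-160)
        k=ok&(z>55)&(x>480);print(n,np.percentile(x[k],[1,99]).round(),np.percentile(y[k],[1,99]).round())
        for a,b,lab in((494,508,'near'),(664,684,'far')):
            k=ok&(x>a)&(x<b);print(n,lab,np.percentile(z[k],[80,90,97]).round(1))
        for a,lab in((-337,'right'),(-172,'left')):
            k=ok&(abs(y-a)<9)&(abs(x-586)<60);print(n,lab,np.percentile(z[k],[80,90,97]).round(1))
E
python3 -c "
from rim import *
rim('8')"
```

```text
[ 469.6 -255.4   32.3] [-3.141  0.091  3.141] [-5.3  1.4  3.3] 71.61833167076111 20.0167
top [483. 696.] [-341. -166.]
top near [66.  66.5 68. ]
top far [70.2 72.  73.4]
top right [66.1 68.5 70.3]
top left [68.3 69.8 71.1]
scene [487. 698.] [-342. -168.]
scene near [66.9 67.5 68.2]
scene far [71.2 73.5 74.6]
scene right [69.9 71.3 72.7]
scene left [69.3 70.9 72.3]
```

The near edge has touched and the far edge is about 5 mm high. I'll pitch it back by about 1.7° before releasing.

Emit:
carry_out --plan '[[[0, 0, -0.05], [0, 0.2, 0]], [[0, 0, -0.03], [0, 0.3, 0]], [[0, 0, -0.02], [0, 0.3, 0]], [[0, 0, -0.02], [0, 0.3, 0]], [[0, 0, -0.02], [0, 0.3, 0]], [[0, 0, 0], [0, 0.3, 0]], [[0, 0, 0], [0, 0, 0]], [[0, 0, 0], [0, 0, 0]], [[0, 0, 0], [0, 0, 0]], [[0, 0, 0], [0, 0, 0]]]'

```text
t: 20.85
tcp_pos: [469.9, -255.4, 33.3]
tcp_rot: [-3.141, 0.063, 3.141]
force: [-5.1, -0.4, 3.7]
opening: 0.144
grip_force: 71.7
```

```bash
python3 -c "
from rim import *
rim('9')"
```

```text
[ 469.8 -255.4   33.3] [-3.141  0.063  3.141] [-5.5 -0.2  3.7] 71.69615149497986 20.95
top [485. 697.] [-341. -166.]
top near [65.6 66.3 67.6]
top far [67.1 68.5 69.7]
top right [65.2 66.8 67.7]
top left [66.8 67.8 68.6]
scene [485. 700.] [-342. -168.]
scene near [66.6 67.  67.6]
scene far [68.  69.5 70.5]
scene right [68.7 69.3 70.1]
scene left [68.2 69.  70. ]
```

Emit:
carry_out --plan '[[[0, 0, 0], [0, 0.3, 0]], [[0, 0, -0.03], [0, 0.3, 0]], [[0, 0, 0], [0, 0.2, 0]], [[0, 0, 0], [0, 0, 0]], [[0, 0, 0], [0, 0, 0]], [[0, 0, 0], [0, 0, 0]], [[0, 0, 0], [0, 0, 0]], [[0, 0, 0], [0, 0, 0]], [[0, 0, 0], [0, 0, 0]], [[0, 0, 0], [0, 0, 0]]]' --newtons 25

```text
t: 21.78
tcp_pos: [469.9, -255.4, 33.6]
tcp_rot: [-3.141, 0.048, 3.141]
force: [-5.3, 0.4, 5.0]
opening: 0.15
grip_force: 71.8
```

Emit:
carry_out --plan '[[[0, 0, 0], [0, 0, 0]], [[0, 0, 0], [0, 0, 0]], [[0, 0, 0], [0, 0, 0]], [[0, 0, 0], [0, 0, 0]], [[0, 0, 0], [0, 0, 0]], [[0, 0, 0], [0, 0, 0]], [[0, 0, 0], [0, 0, 0]], [[0, 0, 0], [0, 0, 0]], [[0, 0, 0], [0, 0, 0]], [[0, 0, 0], [0, 0, 0]]]' --jaw 1

```text
t: 22.62
tcp_pos: [469.9, -255.3, 33.4]
tcp_rot: [3.142, 0.049, 3.141]
force: [0.1, -0.2, 0.7]
opening: 0.997
grip_force: 0.0
```

Emit:
carry_out --plan '[[[0, 0, -0.5], [0, 0, 0]], [[0, 0, -1.5], [0, 0, 0]], [[0, 0, -2], [0, 0, 0]], [[0, 0, -2], [0, 0, 0]], [[0, 0, -2], [0, 0, 0]], [[0, 0, -2], [0, 0, 0]], [[0, 0, -2], [0, 0, 0]], [[0, 0, -1], [0, 0, 0]], [[0, 0, 0], [0, 0, 0]], [[0, 0, 0], [0, 0, 0]]]'

```text
t: 23.45
tcp_pos: [463.7, -255.4, 163.5]
tcp_rot: [-3.141, 0.049, 3.141]
force: [0.1, 0.4, -0.3]
opening: 1.001
grip_force: 0.0
```

```bash
python3 -c "
from rim import *
rim('10');brown('10')
cv2.imwrite('pics/f.png',cv2.imread('pics/scene10.png'))"
```

```text
[ 462.8 -254.8  161.6] [3.14  0.046 3.141] [-0.8 -0.1 -0.7] 0.0 23.55
top [483. 697.] [-341. -166.]
top near [65.2 66.  67.2]
top far [64.9 66.  67. ]
top right [64.1 65.4 66.6]
top left [65.3 66.2 67. ]
scene [486. 700.] [-342. -168.]
scene near [66.3 66.8 67.3]
scene far [65.8 67.1 68.1]
scene right [67.4 68.  68.6]
scene left [67.3 67.8 68.7]
top [225. 161.] 85 [668. 184.  16.] z 5.0 22.0
top [143. 164.] 90 [655. 356.  19.] z 12.0 24.0
top [174. 187.] 90 [608. 285.  20.] z 3.0 27.0
top [228. 198.] 87 [589. 171.  20.] z 14.0 25.0
top [186. 222.] 77 [532. 255.  21.] z 12.0 28.0
top [151. 230.] 97 [517. 327.  16.] z 3.0 22.0
scene [417. 133.] 46 [524. 325.  15.] z 6.0 21.0
scene [397. 147.] 36 [540. 252.  21.] z 13.0 27.0
scene [432. 161.] 44 [615. 280.  20.] z 11.0 25.0
scene [471. 159.] 8 [656. 352.  22.] z 19.0 24.0
scene [384. 177.] 60 [594. 169.  20.] z 13.0 25.0
scene [417. 201.] 39 [677. 182.  18.] z 5.0 22.0
```

View pics/f.png

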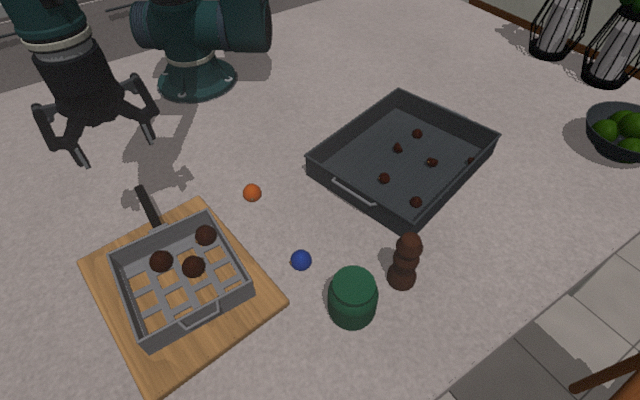

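The final view shows six small chestnuts in the tin around (417,167). The sieve sits flat on the board with the three large ones at about (185,255), and the gripper is clear.

```bash
python3 -c "
from station import job_done
print(job_done())"
```

```text
the job is handed in; nothing more can be done
None
```

The job is handed in at about 23.6 s on the clock: all six small chestnuts are in the tin, and the sieve is flat on the board with the three large ones in it; the hand-in gave no verdict.

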